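Turn the toy-car turntable to the garage

TASK

Spin the round wooden turntable by pushing the upright posts on its rim with a fingertip, until the long, low limousine has its nose pointing straight into the open mouth of the little wooden garage, ready to drive in. Do not touch, lift or shift the three toys riding on the turntable, leave the dish and the clear case's door as they are, and leave the turntable standing still.

Things in the scene. Friction and masses are not known exactly. Their poses are not given: they have to be found in the camera images.
- turntable: round wooden disc, 330 mm across, turning either way without end. Origin on its upright axis, 14 mm above the shelf; the disc's top is 30 mm above the shelf. Six upright posts, 14 mm across, 28 mm tall (tops 58 mm above the shelf), stand on it 150 mm from the axis, at 0, 60, 120, 180, 240 and 300 degrees from its x axis. About 1 N on a post turns it; it stops almost at once when let go
- limousine: silver die-cast limousine standing loose on the turntable, the longest and lowest toy, with a long cabin: 100 mm long, 34 mm wide, 28 mm tall. Origin at the centre of its underside, about 75 mm from the turntable's axis; its x axis points to its nose, and its nose points outward from the axis (within about 3 degrees)
- limousine_nose (a point): middle of the limousine's front bumper, 50 mm ahead of its origin and 12 mm above its underside, about 125 mm from the turntable's axis
- jeep: plastic jeep standing loose on the turntable, the shortest toy, with a spare wheel on its tail: 70 mm long, 43 mm wide, 40 mm tall, nose outward. Origin at the centre of its underside, about 75 mm from the axis; x to its nose. Not to be touched
- tanker: plastic tanker truck with a lying barrel behind its cab, standing loose on the turntable: 90 mm long, 36 mm wide, 49 mm tall, nose outward. Origin at the centre of its underside, about 75 mm from the axis; x to its nose. Not to be touched
- garage: small wooden garage with a gable roof, fixed: 120 mm deep, 110 mm wide, about 125 mm tall, its floor 30 mm above the shelf. Origin at the centre of its underside; its x axis points from its open mouth (90 mm wide, at x = -60 mm) to its closed back. Its x axis, drawn out through the mouth, meets the turntable's axis 255 mm from its origin
- case: clear acrylic show case, fixed: 150 x 150 mm, 132 mm tall. Origin at the centre of its underside; its door is on its -x side
- case_door (a joint): the clear case's swing door, 0 shut, grows as it opens (rad). To be left shut
- dish: small white ceramic key dish, loose, 90 mm across, 30 mm tall; origin at the centre of its underside. To be left alone
Mind the look-alikes: they are no part of the job. Several things have the shape of the limousine; the one meant has the colours described above.

How it is judged:
By the outcome, as a careful person would: the job done as asked, in the order asked, and still so for the second after the job is handed in, with the robot touching nothing.
It also fails if it takes over 72 s, if anything falls off the work surface, if the arm or the gripper's body presses on something with over 40 N, if the wrist force passes 120 N, or if a joint passes its speed limit or range.

ROBOT

A 6-joint arm with a two-finger parallel gripper is mounted at the origin on the work surface. World frame = base frame: x ahead of the robot, y to its left, z up, the work surface at z = 0. Lengths are in m, angles in rad, forces in N, time in s.
With the tool pointing down it reaches from about 0.275 to 0.875 m from the base axis. Payload 12.5 kg.
Tool frame: the origin (TCP) lies at the centre of the arm's flange, where the gripper is bolted on; the fingertips stand 173 mm ahead of it and the grasp point (between the pads) lies 155 mm ahead of it; z points along the fingers, y is the direction in which the jaws open and shut (so a half turn about z gives the same grasp; the last joint's range is limited). The gripper opens to 85 mm and grips with 20 to 120 N. Pads are 22 mm wide; open, the fingers measure 114 mm over their backs; the gripper's body (76 mm by 85 mm) begins 54 mm behind the grasp point. The pads swing forward as they close: fully open they stand 13 mm farther back than shut.
Start: joints at [-1.271, 0.351, 1.652, -0, 1.139, -0.085], TCP at [0.206, -0.51, 0.405] pointing down, gripper open.
Joint ranges: [-2.75, 2.75], [-0.79, 2.1], [0.01, 2.65], [-1.57, 4.71], [0.07, 3.14], [-2.87, 2.87]. Speed limits (rad/s): [2.22, 2.22, 2.79, 3.14, 3.14, 3.14].

INTERFACE

Orientations are given as a 3x3 rotation matrix whose columns are the frame's x, y, z axes.
In Python, from rig import ctrl gives the robot as it stands.
- The arm moves only by the shell command python3 -m pendant 'ROWS' [FORCE]. ROWS is a JSON object of lists of equal length, an entry for each row: "claw": the gripper's target within -1 to 1 (shut at 1, half-way at 0, fully open at -1); "linear": the shift along the tool's x, y, z in m, a list of three; "dr": the turn, a rotation vector about the tool's x, y, z in rad, a list of three. In form: {"claw": [claw, ...], "linear": [[x, y, z], ...], "dr": [[ax, ay, az], ...]}. A call has 1 to 20 rows; each row shifts and turns the commanded pose from where the row before left it, along the tool's axes as they then stand; what a row does not reach is not made up. A row lasts 1/12 s, in which the tool goes at most 41.7 mm and 7.16 degrees, less where a joint would pass 70% of its speed; a pose out of reach is approached as far as the arm can. A call is refused whole if a number of a shift passes 0.0417 or a number of a turn 0.125, either way. A call with a gripper value outside its range is refused whole. The fingers move at their own pace and stop on an object; FORCE is the grip in N (left out, the last holds). Time passes only in rows, so rows that do not move let the fingers close. It gives the time, the measured TCP pose, the force and the opening at its end, in the units of the state.
- ctrl.observe(): the state, without advancing time (a new reading comes with each control period).
- ctrl.grab_frame(name): name is "side" or "top"; returns a dict with "img" (420x560x3 uint8, red, green, blue), "camera_matrix" (3x3 intrinsics, pixels), "R" (3x3) and "t" (3): a world point X has camera coordinates R X + t. Camera axes: x right, y down, z forward; pixel columns grow to the right and rows downward; lengths in m; the calibration is good to about 2 mm. A picture is of the moment at which its call begins. There is no depth.
- ctrl.finish_job(): hands the job in, once; it reports no verdict.
The state is a dict: "time": time; "joint_positions": joint angles; "joint_vel": joint speeds; "tau": joint torques, N m; "eef_pos": TCP position; "eef_rot": TCP orientation; "force": force on the tool from outside, world axes, zero at the start; "wrist_torque": the same for the moment, N m; "opening": opening from 0.0 (shut) to 1.0 (fully open).
Only numpy, scipy, OpenCV 4.12 (cv2) and the standard library are available. Lean on these libraries where they do the work, as an engineer would, in place of code of your own. Each camera call takes 0.05 s, during which the arm holds its last target.

## Working session

There is one attempt and no reset: what is moved stays moved. The work goes in short steps, Python scripts to look and compute and a shell command to move; the robot and the scene stay as the last step left them, time stands still between calls to the robot, and variables do not carry over. Pictures are saved under pics/ and viewed, and the job is handed in when it is done.

```bash
mkdir -p pics; ls; python3 - <<'E'
from rig import ctrl
import cv2,pickle
for n in("top","side"):
    f=ctrl.grab_frame(n); pickle.dump(f,open(f"{n}0.pkl","wb"))
    cv2.imwrite(f"pics/{n}0.png",f["img"][:,:,::-1])
    print(n,f["camera_matrix"].tolist(),f["R"].round(4).tolist(),f["t"])
s=ctrl.observe();print(s["time"],s["eef_pos"],s["eef_rot"],s["opening"])
E
```

```text
pics
top [[519.1737374044671, 0.0, 284.3103141792601], [0.0, 519.1737374044671, 205.8244047400556], [0.0, 0.0, 1.0]] [[-0.0014, -1.0, 0.0017], [-0.9971, 0.0013, -0.0764], [0.0764, -0.0018, -0.9971]] [-0.04962333  0.49538567  1.315327  ]
side [[468.6710149120192, 0.0, 278.3208151247687], [0.0, 468.6710149120192, 203.1629956870969], [0.0, 0.0, 1.0]] [[-0.9019, -0.4317, 0.014], [-0.2809, 0.5615, -0.7783], [0.3282, -0.7059, -0.6277]] [0.41227552 0.20135334 1.14431102]
0.1 [ 0.20643865 -0.50966934  0.40419704] [[ 9.26870914e-01  3.75380091e-01 -3.09002557e-04]
 [ 3.75380208e-01 -9.26870386e-01  9.92895947e-04]
 [ 8.63080520e-05 -1.03627982e-03 -9.99999459e-01]] 0.9984924555771088
```

View pics/top0.png

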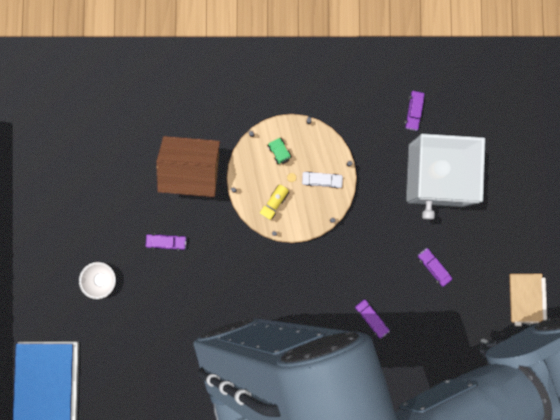

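View pics/side0.png

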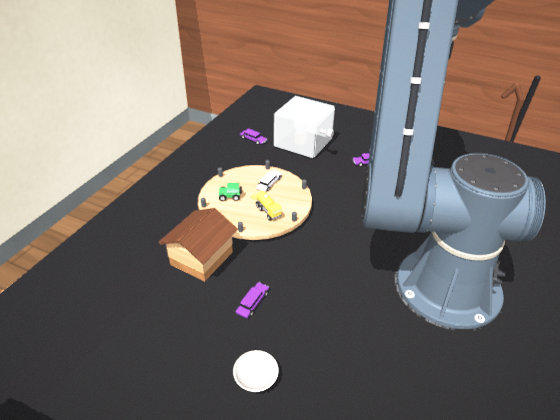

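The silver car on the turntable at top (322,180) is the limousine. The purple look-alikes at (415,110), (434,267), (372,318) and (166,242) are off the turntable and the wrong colour. I'll confirm with a crop.

```bash
python3 - <<'E'
import cv2,pickle
f=pickle.load(open("top0.pkl","rb"))["img"][:,:,::-1]
cv2.imwrite("pics/c1.png",cv2.resize(f[105:250,150:365],None,fx=3.7,fy=3.7,interpolation=cv2.INTER_CUBIC))
f=pickle.load(open("side0.pkl","rb"))["img"][:,:,::-1]
cv2.imwrite("pics/c2.png",cv2.resize(f[140:290,150:330],None,fx=4,fy=4,interpolation=cv2.INTER_CUBIC))
E
```

```text
(no output)
```

View pics/c1.png

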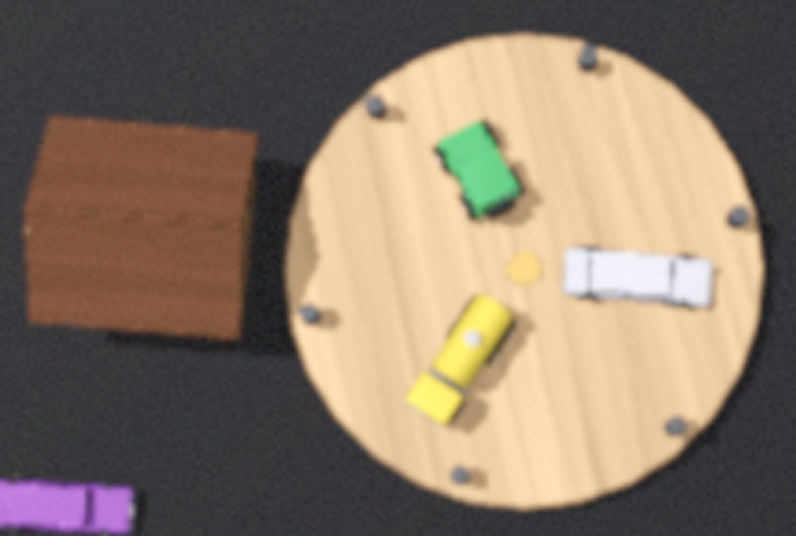

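View pics/c2.png

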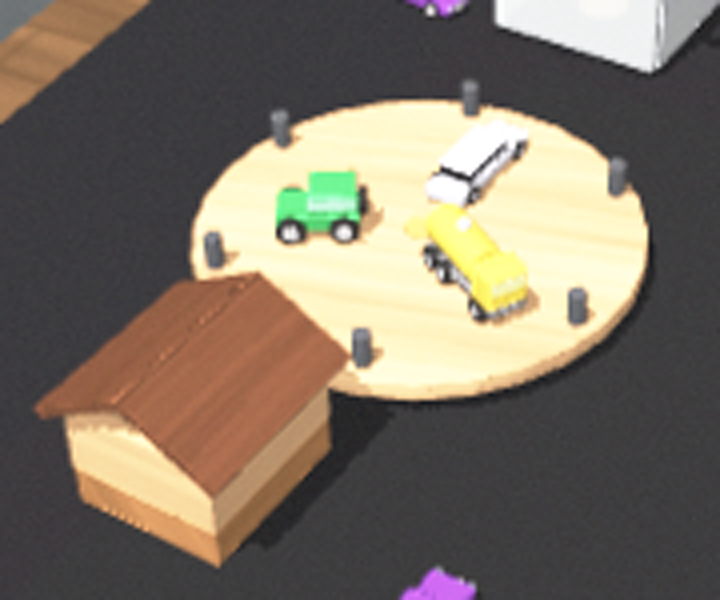

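Crop confirms it: silver, long and low with a long cabin, nose at the outer end (crop 712,282). Next I'll measure.

```bash
cat >h.py <<'E'
import numpy as np,cv2
from scipy.optimize import least_squares
def proj(f,X):
    c=np.atleast_2d(X)@np.array(f["R"]).T+np.array(f["t"]);p=c@np.array(f["camera_matrix"]).T
    return p[:,:2]/p[:,2:]
def back(f,uv,z):
    uv=np.atleast_2d(uv).astype(float)
    d=np.c_[uv,np.ones(len(uv))]@np.linalg.inv(f["camera_matrix"]).T@np.array(f["R"])
    C=-np.array(f["R"]).T@np.array(f["t"]);s=(z-C[2])/d[:,2]
    return C+d*s[:,None]
E
python3 - <<'E'
from h import *
import pickle
f=pickle.load(open("top0.pkl","rb"));g=pickle.load(open("side0.pkl","rb"))
T=lambda l:(np.array(l)+.5)/3.7+[150,105]-.5
S=lambda l:(np.array(l)+.5)/4+[150,140]-.5
im=f["img"].astype(int)
m=((im[...,0]>130)&(im[...,0]-im[...,2]>30)).astype(np.uint8);m[:100]=0;m[250:]=0
m=cv2.morphologyEx(m,cv2.MORPH_CLOSE,np.ones((5,5)))
cs=max(cv2.findContours(m,0,1)[0],key=cv2.contourArea)[:,0]
P=back(f,cs,.03)[:,:2]
r=least_squares(lambda p:np.hypot(*(P-p[:2]).T)-p[2],[.6,0,.165],loss="soft_l1",f_scale=.001);print("disc",r.x)
c=r.x[:2]
print("side center check",back(g,S([418,250]),.03), "axis dot top",back(f,T([524,268]),.03))
posts=T([[588,58],[376,106],[310,315],[461,475],[676,426],[738,217]])
Q=back(f,posts,.055)[:,:2]-c
for q in Q: print("post",np.hypot(*q),np.degrees(np.arctan2(q[1],q[0])))
# limo mask
l=((im.min(2)>170)&(im.max(2)-im.min(2)<35)).astype(np.uint8);l[:,:295]=0;l[:,348:]=0;l[:160]=0;l[200:]=0
pp=np.argwhere(l)[:,::-1].astype(float);print(len(pp),pp.min(0),pp.max(0))
W=back(f,pp,.05)[:,:2];mu=W.mean(0);v=np.linalg.svd(W-mu)[2][0]
if v@(mu-c)<0:v=-v
print("limo",mu-c,np.hypot(*(mu-c)),np.degrees(np.arctan2(*(mu-c)[::-1])),"axis",np.degrees(np.arctan2(v[1],v[0])))
# garage
rc=T([[48,117],[258,132],[242,338],[28,323]])
for z in(.08,.09,.1):
    R=back(f,rc,z)[:,:2];m=R.mean(0);d=m-c;e=(R[0]-R[1]+R[3]-R[2])
    print(z,"gar",m,np.hypot(*d),np.degrees(np.arctan2(*d[::-1])),"edge",np.degrees(np.arctan2(*e[::-1])),np.hypot(*e)/2,np.linalg.norm(R[0]-R[3]))
rs=S([[258,273],[115,420]])
R=back(g,rs,.125)[:,:2];e=R[1]-R[0];print("ridge side",R,np.degrees(np.arctan2(*e[::-1])),R.mean(0)-c,np.degrees(np.arctan2(*(R.mean(0)-c)[::-1])))
E
```

```text
disc [ 0.56802755 -0.06800669  0.1643754 ]
side center check [[ 0.55550593 -0.04440903  0.03      ]] axis dot top [[ 0.56827421 -0.06816911  0.03      ]]
post 0.14831793493070475 -17.234144020110968
post 0.14826493081066672 42.95940178376667
post 0.14939112854065245 103.5306471913336
post 0.14964804149599226 163.3129195575757
post 0.15043471225041197 -137.28619290924675
post 0.14884866742256106 -77.70448187616311
502 [302. 172.] [342. 187.]
limo [-0.00775628 -0.07673372] 0.07712472478694908 -95.77188321027079 axis -94.82235883533104
0.08 gar [0.5894291  0.18578128] 0.2546887470374322 85.17973978727262 edge 85.8521246225322 0.14173973712240714 0.13899728119521873
0.09 gar [0.58788514 0.18394003] 0.2527280543467625 85.49345476408482 edge 85.85212462253223 0.14062314199041967 0.13790229054056533
0.1 gar [0.58634119 0.18209877] 0.25077505667501165 85.81206574553126 edge 85.85212462253222 0.1395065468584322 0.1368072998859118
ridge side [[0.5769393  0.12417552]
 [0.58017436 0.27250258]] 88.75055637301158 [0.01052928 0.26634573] 87.7361398224006
```

```bash
python3 -m pendant '{"claw":[1,1,1,1,1,1,1,1,1,1,1,1,1,1],"linear":[[0.015,-0.011,0],[0.029,-0.0217,0],[0.029,-0.0217,0],[0.029,-0.0217,0],[0.029,-0.0217,0],[0.029,-0.0217,0],[0.029,-0.0217,0],[0.029,-0.0217,0],[0.029,-0.0217,0],[0.029,-0.0217,0],[0.029,-0.0217,0],[0.029,-0.0217,0],[0.015,-0.011,0],[0,0,0]],"dr":[[0,0,0],[0,0,0],[0,0,0],[0,0,0],[0,0,0],[0,0,0],[0,0,0],[0,0,0],[0,0,0],[0,0,0],[0,0,0],[0,0,0],[0,0,-0.086],[0,0,0]]}' 20
python3 - <<'E'
from rig import ctrl
import cv2
s=ctrl.observe();print(s["joint_positions"],s["eef_rot"])
for n in("top","side"):
    f=ctrl.grab_frame(n);cv2.imwrite(f"pics/{n}1.png",f["img"][:,:,::-1])
E
```

```text
time: 1.27
eef_pos: [0.4333, -0.1345, 0.4045]
eef_rot: [[0.888, 0.461, 0.0], [0.461, -0.888, 0.001], [0.0, -0.001, -1.0]]
force: [0.7, -0.4, -0.4]
opening: 0.0
[-4.03852827e-01  1.74468134e-01  1.88802971e+00  6.32315522e-04
  1.07928734e+00  6.87983384e-01] [[ 8.87612150e-01  4.60591651e-01  4.20989217e-05]
 [ 4.60591550e-01 -8.87612009e-01  5.88241463e-04]
 [ 3.08306615e-04 -5.02739862e-04 -9.99999826e-01]]
```

View pics/side1.png

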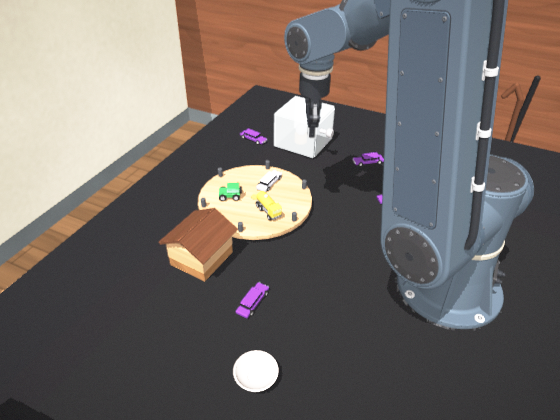

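```bash
python3 -m pendant '{"claw":[1,1,1,1,1,1,1,1],"linear":[[0,0,0.02],[0,0,0.035],[0,0,0.035],[0,0,0.035],[0,0,0.03],[0,0,0.02],[0,0,0.015],[0,0,0]],"dr":[[0,0,0],[0,0,0],[0,0,0],[0,0,0],[0,0,0],[0,0,0],[0,0,0],[0,0,0]]}'
python3 -m pendant '{"claw":[1,1,1,1,1,1,1,1,1,1,1,1],"linear":[[0.0001,0.0039,0],[0.0001,0.0039,0],[0.0001,0.0039,0],[0.0001,0.0039,0],[0.0001,0.0039,0],[0.0001,0.0039,0],[0.0001,0.0039,0],[0.0001,0.0039,0],[0.0001,0.0039,0],[0.0001,0.0039,0],[0,0,0],[0,0,0]],"dr":[[0,0,-0.0262],[0,0,-0.0262],[0,0,-0.0262],[0,0,-0.0262],[0,0,-0.0262],[0,0,-0.0262],[0,0,-0.0262],[0,0,-0.0262],[0,0,-0.0262],[0,0,-0.0262],[0,0,0],[0,0,0]]}'
python3 - <<'E'
from rig import ctrl
import cv2
for n in("top","side"):
    f=ctrl.grab_frame(n);cv2.imwrite(f"pics/{n}2.png",f["img"][:,:,::-1])
s=cv2.imread("pics/side2.png")[130:300,150:340];cv2.imwrite("pics/side2c.png",cv2.resize(s,None,fx=3.5,fy=3.5))
E
```

```text
time: 2.03
eef_pos: [0.4309, -0.1378, 0.2123]
eef_rot: [[0.892, 0.451, -0.004], [0.451, -0.892, 0.002], [-0.003, -0.004, -1.0]]
force: [-0.3, 0.6, 0.4]
opening: 0.002
time: 3.03
eef_pos: [0.4544, -0.1695, 0.2155]
eef_rot: [[0.745, 0.667, 0.001], [0.667, -0.745, -0.0], [0.0, 0.001, -1.0]]
force: [0.3, -0.1, -0.5]
opening: 0.001
```

View pics/side2c.png

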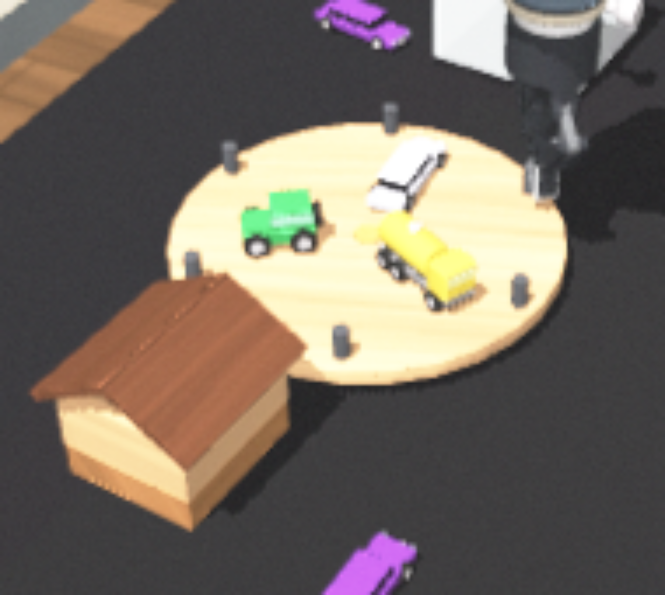

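View pics/top2.png

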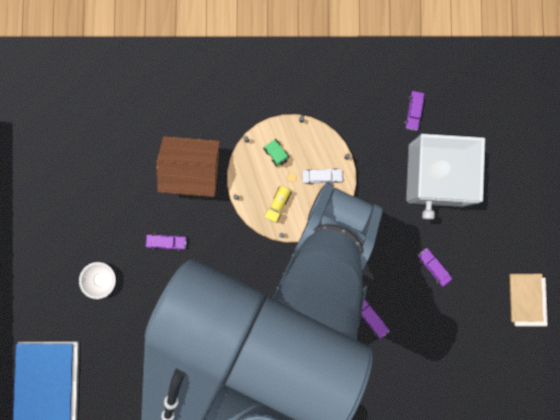

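```bash
python3 -m pendant '{"claw":[1,1,1,1,1,1,1,1,1,1,1,1,1,1,1,1,1,1,1,1],"linear":[[0.0001,0.0039,0],[0.0001,0.0039,0],[0.0002,0.0078,0],[0.0002,0.0078,0],[0.0002,0.0078,0],[0.0002,0.0078,0],[0.0002,0.0078,0],[0.0002,0.0078,0],[0.0002,0.0078,0],[0.0002,0.0078,0],[0.0002,0.0078,0],[0.0002,0.0078,0],[0.0002,0.0078,0],[0.0002,0.0078,0],[0.0002,0.0078,0],[0.0002,0.0078,0],[0.0002,0.0078,0],[0.0002,0.0078,0],[0.0001,0.0039,0],[0.0001,0.0039,0]],"dr":[[0,0,-0.0262],[0,0,-0.0262],[0,0,-0.0524],[0,0,-0.0524],[0,0,-0.0524],[0,0,-0.0524],[0,0,-0.0524],[0,0,-0.0524],[0,0,-0.0524],[0,0,-0.0524],[0,0,-0.0524],[0,0,-0.0524],[0,0,-0.0524],[0,0,-0.0524],[0,0,-0.0524],[0,0,-0.0524],[0,0,-0.0524],[0,0,-0.0524],[0,0,-0.0262],[0,0,-0.0262]]}'
python3 - <<'E'
from rig import ctrl
import cv2,numpy as np
s=ctrl.observe();d=s["eef_pos"][:2]-np.array([.568,-.068]);print(np.hypot(*d),np.degrees(np.arctan2(d[1],d[0]))%360,s["joint_positions"])
for n in("top","side"):
    f=ctrl.grab_frame(n);cv2.imwrite(f"pics/{n}3.png",f["img"][:,:,::-1])
E
```

```text
time: 4.8
eef_pos: [0.5809, -0.2172, 0.2147]
eef_rot: [[-0.106, 0.994, -0.0], [0.994, 0.106, 0.0], [0.0, -0.0, -1.0]]
force: [-1.4, -1.1, 0.5]
opening: 0.002
0.14980494220467946 274.94903822694016 [-4.32893414e-01  7.12119289e-01  1.58560523e+00 -1.43211919e-04
  8.44239320e-01 -5.38635710e-01]
```

View pics/top3.png

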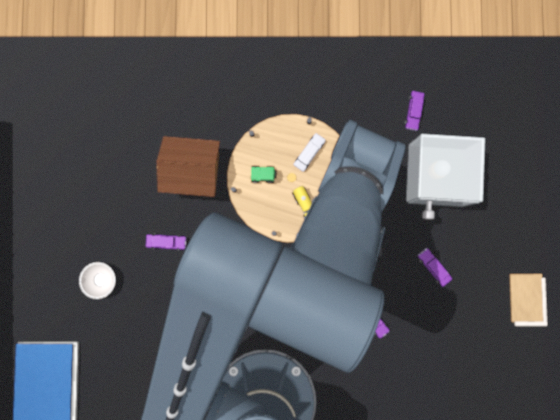

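View pics/side3.png

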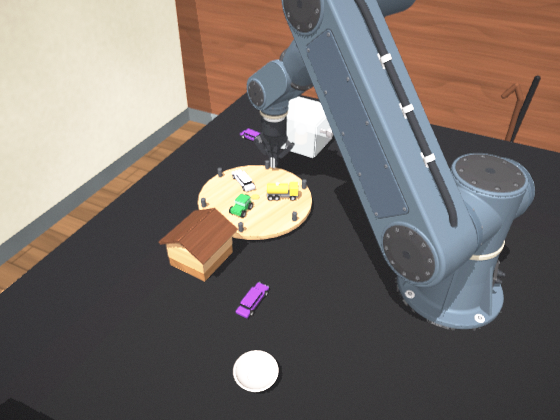

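```bash
python3 -m pendant '{"claw":[1,1,1,1,1,1,1,1,1,1,1,1,1,1,1,1,1,1,1,1],"linear":[[0.0001,0.0039,0],[0.0001,0.0039,0],[0.0002,0.0078,0],[0.0002,0.0078,0],[0.0002,0.0078,0],[0.0002,0.0078,0],[0.0002,0.0078,0],[0.0002,0.0078,0],[0.0002,0.0078,0],[0.0002,0.0078,0],[0.0002,0.0078,0],[0.0002,0.0078,0],[0.0002,0.0078,0],[0.0002,0.0078,0],[0.0002,0.0078,0],[0.0002,0.0078,0],[0.0002,0.0078,0],[0.0002,0.0078,0],[0.0001,0.0039,0],[0.0001,0.0039,0]],"dr":[[0,0,-0.0262],[0,0,-0.0262],[0,0,-0.0524],[0,0,-0.0524],[0,0,-0.0524],[0,0,-0.0524],[0,0,-0.0524],[0,0,-0.0524],[0,0,-0.0524],[0,0,-0.0524],[0,0,-0.0524],[0,0,-0.0524],[0,0,-0.0524],[0,0,-0.0524],[0,0,-0.0524],[0,0,-0.0524],[0,0,-0.0524],[0,0,-0.0524],[0,0,-0.0262],[0,0,-0.0262]]}'
python3 - <<'E'
from rig import ctrl
import cv2,numpy as np
s=ctrl.observe();d=s["eef_pos"][:2]-np.array([.568,-.068]);print(np.hypot(*d),np.degrees(np.arctan2(d[1],d[0]))%360,s["joint_positions"])
for n in("top","side"):
    f=ctrl.grab_frame(n);cv2.imwrite(f"pics/{n}4.png",f["img"][:,:,::-1])
E
```

```text
time: 6.57
eef_pos: [0.6945, -0.1431, 0.2147]
eef_rot: [[-0.868, 0.497, 0.0], [0.497, 0.868, -0.0], [-0.0, -0.0, -1.0]]
force: [0.7, -1.4, 0.1]
opening: -0.004
0.1470938526815398 329.27927237496215 [-2.68895982e-01  8.46179242e-01  1.30917397e+00 -8.49202897e-05
  9.86121147e-01 -1.31904678e+00]
```

View pics/side4.png

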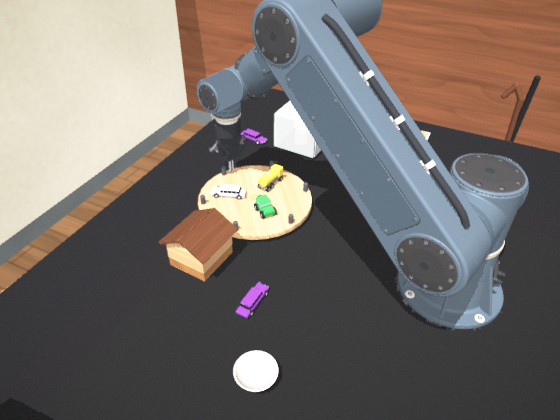

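```bash
python3 -m pendant '{"claw":[1,1,1,1,1,1,1,1,1,1,1,1,1,1,1,1,1,1,1,1],"linear":[[-0.0004,0.0039,0],[-0.0004,0.0039,0],[-0.0004,0.0078,0],[-0.0004,0.0078,0],[-0.0004,0.0078,0],[-0.0004,0.0078,0],[0.0002,0.0078,0],[0.0002,0.0078,0],[0.0002,0.0078,0],[0.0002,0.0078,0],[0.0002,0.0078,0],[0.0002,0.0078,0],[0.0002,0.0078,0],[0.0002,0.0078,0],[0.0002,0.0078,0],[0.0002,0.0078,0],[0.0002,0.0078,0],[0.0001,0.0039,0],[0.0001,0.0039,0],[0,0,0]],"dr":[[0,0,-0.0262],[0,0,-0.0262],[0,0,-0.0524],[0,0,-0.0524],[0,0,-0.0524],[0,0,-0.0524],[0,0,-0.0524],[0,0,-0.0524],[0,0,-0.0524],[0,0,-0.0524],[0,0,-0.0524],[0,0,-0.0524],[0,0,-0.0524],[0,0,-0.0524],[0,0,-0.0524],[0,0,-0.0524],[0,0,-0.0524],[0,0,-0.0262],[0,0,-0.0262],[0,0,0]]}'
python3 - <<'E'
from rig import ctrl
import cv2,numpy as np,pickle
s=ctrl.observe();d=s["eef_pos"][:2]-np.array([.568,-.068]);print(np.hypot(*d),np.degrees(np.arctan2(d[1],d[0]))%360,s["joint_positions"])
for n in("top","side"):
    f=ctrl.grab_frame(n);cv2.imwrite(f"pics/{n}5.png",f["img"][:,:,::-1]);pickle.dump(f,open(n+"5.pkl","wb"))
E
```

```text
time: 8.33
eef_pos: [0.707, -0.0163, 0.2147]
eef_rot: [[-0.932, -0.362, -0.0], [-0.362, 0.932, 0.0], [0.0, 0.0, -1.0]]
force: [0.2, -0.2, 0.3]
opening: -0.003
0.148284414716813 20.40112839400514 [-8.88867174e-02  8.43091279e-01  1.31538293e+00  1.79011093e-04
  9.83265242e-01 -2.02996768e+00]
```

View pics/side5.png

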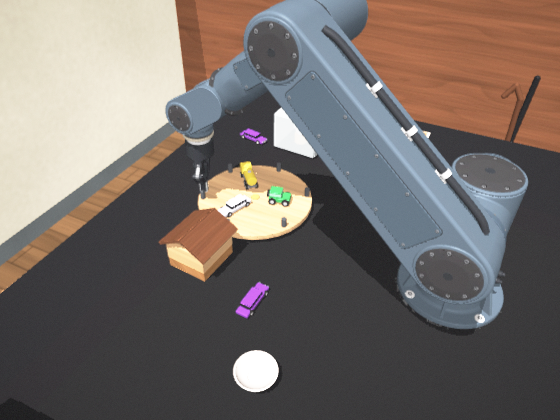

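View pics/top5.png

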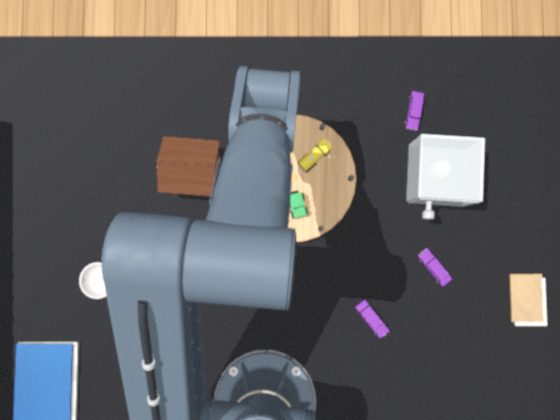

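```bash
python3 - <<'E'
import cv2
a=cv2.imread("pics/top5.png")[105:250,270:370];b=cv2.imread("pics/side5.png")[150:290,150:330]
cv2.imwrite("pics/c5.png",cv2.resize(a,None,fx=4,fy=4,interpolation=cv2.INTER_CUBIC))
cv2.imwrite("pics/d5.png",cv2.resize(b,None,fx=4,fy=4,interpolation=cv2.INTER_CUBIC))
E
```

```text
(no output)
```

View pics/c5.png

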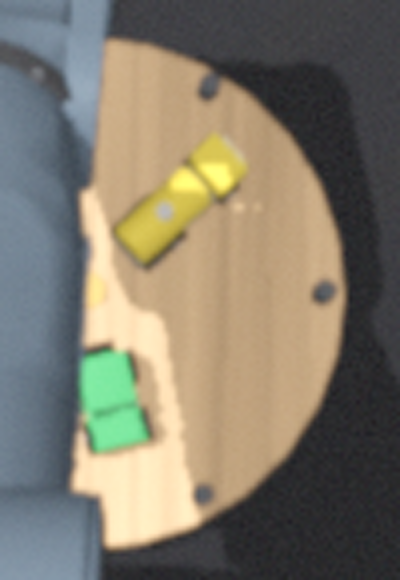

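View pics/d5.png

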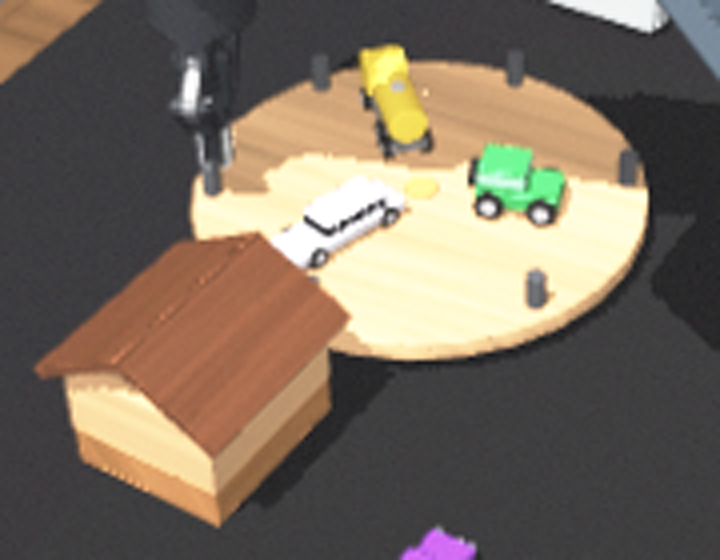

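```bash
python3 - <<'E'
from h import *
import pickle
f=pickle.load(open("top5.pkl","rb"));c=np.array([.568,-.068])
p=(np.array([[209,82],[323,291],[204,494]])+.5)/4+[270,105]-.5
for q in back(f,p,.055)[:,:2]-c: print(np.hypot(*q),np.degrees(np.arctan2(q[1],q[0])))
E
```

```text
0.15078032977550707 -30.97661942829716
0.14831983294758047 -91.54400103108807
0.15007805923861853 -151.03662912687864
```

```bash
python3 -m pendant '{"claw":[1,1,1,1,1,1,1,1,1,1,1],"linear":[[0.0001,0.0039,0],[0.0001,0.0039,0],[0.0001,0.0039,0],[0.0001,0.0039,0],[0.0001,0.0039,0],[0.0001,0.0039,0],[0.0001,0.0039,0],[0.0001,0.0039,0],[0.0001,0.0039,0],[0,0,0],[0,0,0]],"dr":[[0,0,-0.0262],[0,0,-0.0262],[0,0,-0.0262],[0,0,-0.0262],[0,0,-0.0262],[0,0,-0.0262],[0,0,-0.0262],[0,0,-0.0262],[0,0,-0.0262],[0,0,0],[0,0,0]]}'
python3 - <<'E'
from rig import ctrl
import cv2,numpy as np,pickle
s=ctrl.observe();d=s["eef_pos"][:2]-np.array([.568,-.068]);print(np.hypot(*d),np.degrees(np.arctan2(d[1],d[0]))%360,s["joint_positions"])
for n in("top","side"):
    f=ctrl.grab_frame(n);cv2.imwrite(f"pics/{n}6.png",f["img"][:,:,::-1]);pickle.dump(f,open(n+"6.pkl","wb"))
a=cv2.imread("pics/top6.png")[105:250,270:370];b=cv2.imread("pics/side6.png")[150:290,150:330]
cv2.imwrite("pics/c6.png",cv2.resize(a,None,fx=4,fy=4,interpolation=cv2.INTER_CUBIC))
cv2.imwrite("pics/d6.png",cv2.resize(b,None,fx=4,fy=4,interpolation=cv2.INTER_CUBIC))
E
```

```text
time: 9.35
eef_pos: [0.6902, 0.0141, 0.2146]
eef_rot: [[-0.823, -0.568, -0.0], [-0.568, 0.823, 0.0], [0.0, 0.0, -1.0]]
force: [-0.1, 0.2, 0.0]
opening: 0.002
0.1472021366264092 33.91587406443342 [-4.69416227e-02  8.16353467e-01  1.37082357e+00  6.33740887e-05
  9.54914470e-01 -2.22227314e+00]
```

View pics/c6.png

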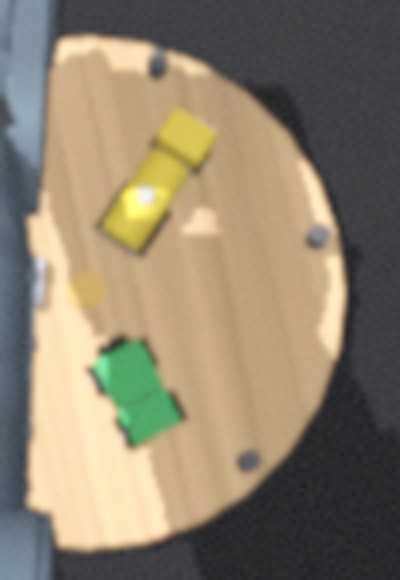

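View pics/d6.png

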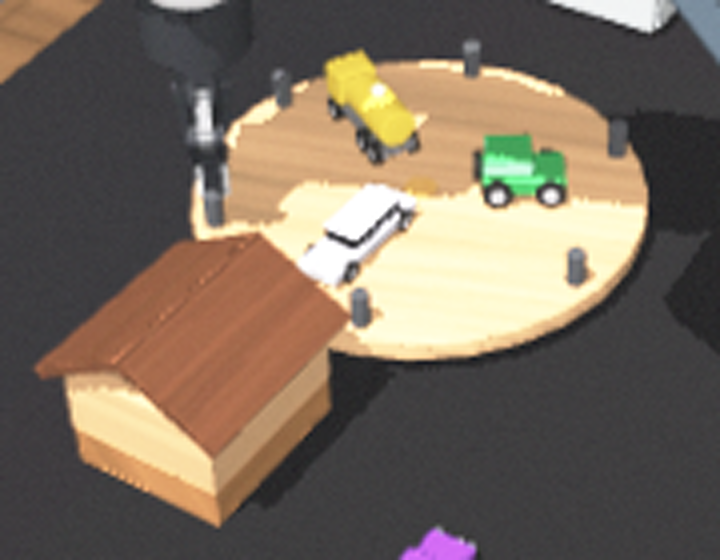

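```bash
python3 -m pendant '{"claw":[1,1,1,1,1,1,1,1,1,1,1,1,1,1,1,1],"linear":[[0,-0.008,0],[0,0,-0.02],[0,0,-0.035],[0,0,-0.035],[0,0,-0.035],[0.02,-0.021,0],[0.027,-0.028,0],[0.027,-0.028,0],[0.027,-0.028,0],[0.027,-0.028,0],[0.027,-0.028,0],[0.027,-0.028,0],[0.02,-0.021,0],[0.009,-0.009,0],[0,0,0],[0,0,0]],"dr":[[0,0,0],[0,0,0],[0,0,0],[0,0,0],[0,0,0],[0,0,0],[0,0,0],[0,0,0],[0,0,0],[0,0,0],[0,0,0],[0,0,0],[0,0,0],[0,0,0],[0,0,0],[0,0,0]]}'
python3 - <<'E'
from rig import ctrl
import cv2,numpy as np,pickle
for n in("top","side"):
    f=ctrl.grab_frame(n);cv2.imwrite(f"pics/{n}7.png",f["img"][:,:,::-1]);pickle.dump(f,open(n+"7.pkl","wb"))
a=cv2.imread("pics/top7.png")[105:250,150:365];b=cv2.imread("pics/side7.png")[140:290,150:330]
cv2.imwrite("pics/c7.png",cv2.resize(a,None,fx=3.7,fy=3.7,interpolation=cv2.INTER_CUBIC))
cv2.imwrite("pics/d7.png",cv2.resize(b,None,fx=4,fy=4,interpolation=cv2.INTER_CUBIC))
E
```

```text
time: 10.78
eef_pos: [0.6456, -0.293, 0.3395]
eef_rot: [[-0.824, -0.567, -0.0], [-0.567, 0.824, 0.0], [-0.0, 0.0, -1.0]]
force: [0.4, 1.2, 0.1]
opening: -0.002
```

View pics/c7.png

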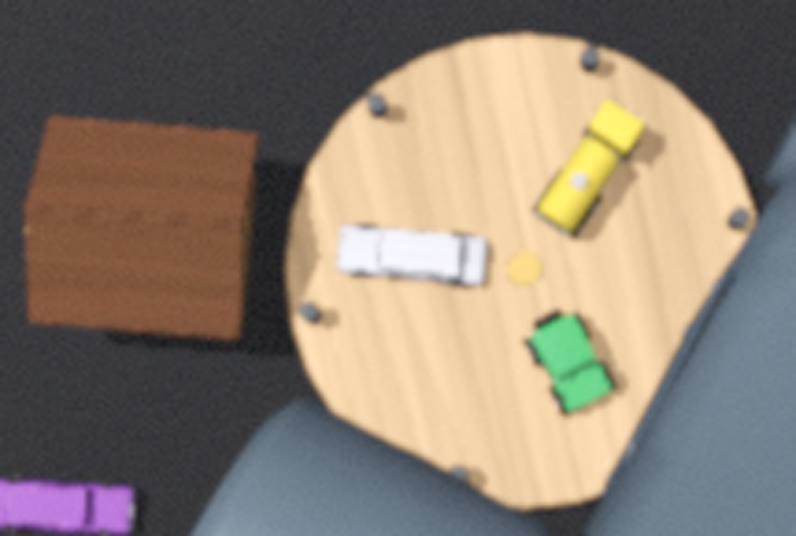

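View pics/d7.png

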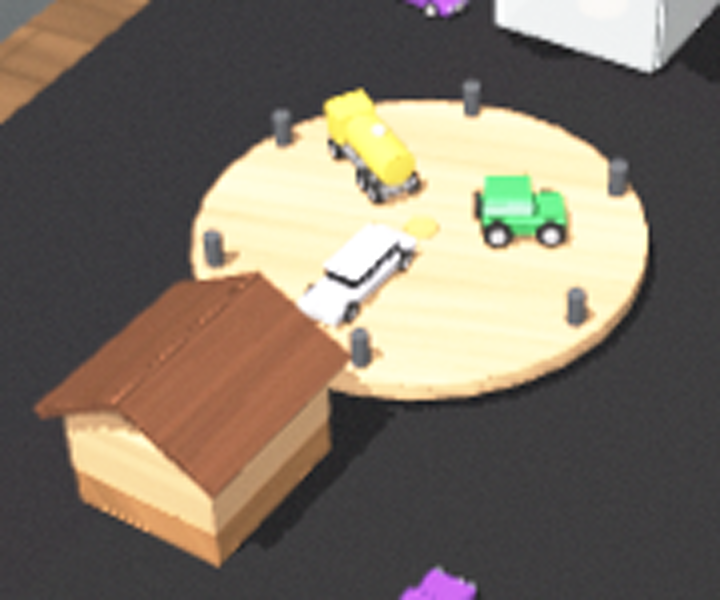

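```bash
python3 - <<'E'
from h import *
import pickle
f=pickle.load(open("top7.pkl","rb"));g=pickle.load(open("side7.pkl","rb"))
T=lambda l:(np.array(l)+.5)/3.7+[150,105]-.5
S=lambda l:(np.array(l)+.5)/4+[150,140]-.5
c=np.array([.568,-.068])
im=f["img"].astype(int)
l=((im.min(2)>170)&(im.max(2)-im.min(2)<35)).astype(np.uint8);l[:,:235]=0;l[:,290:]=0;l[:160]=0;l[185:]=0
pp=np.argwhere(l)[:,::-1].astype(float);print(len(pp),pp.min(0),pp.max(0))
for z in(.04,.05):
    W=back(f,pp,z)[:,:2];mu=W.mean(0);v=np.linalg.svd(W-mu)[2][0]
    if v@(mu-c)<0:v=-v
    print("limo",np.hypot(*(mu-c)),np.degrees(np.arctan2(*(mu-c)[::-1])),"axis",np.degrees(np.arctan2(v[1],v[0])))
posts=T([[590,58],[376,104],[310,313],[739,217]])
for q in back(f,posts,.055)[:,:2]-c: print("post",np.hypot(*q),np.degrees(np.arctan2(q[1],q[0])))
# garage fit: local corners (x,y,z): back is +x; 
tp=T([[48,117],[258,132],[242,338],[28,323]]); sp=S([[258,273],[350,350],[212,493],[38,410]])
def model(p):
    th,xb,xf,w,ze,zr,ca,cb,ox=p[:9]
    R=np.array([[np.cos(th),-np.sin(th)],[np.sin(th),np.cos(th)]])
    o=c+[ca,cb]+.255*R[:,0]
    P=lambda x,y,z:np.r_[o+R@[x,y],z]
    # garage +x ~ +y world; garage +y ~ -x world (near robot)
    top=[P(xb,-w,ze),P(xf,-w,ze),P(xf,w,ze),P(xb,w,ze)]
    side=[P(xf,0,zr),P(xf,w,ze),P(xb,w,ze),P(xb,-w,ze)]
    return top,side
def res(p):
    t,s=model(p)
    return np.r_[(proj(f,t)-tp).ravel(),(proj(g,s)-sp-p[9:11]).ravel(),p[6:8]/.0015,p[9:11]/2,(p[5]-.125)/.004,(p[1]+p[2])/.003]
r=least_squares(res,[1.49,.07,-.07,.07,.085,.125,0,0,0,0,0])
print(np.degrees(r.x[0]),r.x.round(4),r.fun.round(2))
J=r.jac;print("sd",np.degrees(np.sqrt(np.linalg.pinv(J.T@J)[0,0])))
E
```

```text
498 [241. 166.] [281. 181.]
limo 0.0785392096454707 83.40960149728821 axis 85.13642784931847
limo 0.07795008406950144 84.39598746160189 axis 85.13642784931847
post 0.1487562507954966 -17.737279404295226
post 0.14930048973364704 42.5894322044637
post 0.14907367837862748 103.01129118175163
post 0.1495256975288927 -77.75052870775636
85.50599175039669 [ 1.4924e+00  6.9900e-02 -7.0900e-02  6.7900e-02  8.5500e-02  1.2280e-01
  3.0000e-04 -5.0000e-04  3.0067e+00 -2.2130e-01 -1.5820e+00] [-0.16  0.47 -0.02  0.77 -0.5  -0.19 -0.02 -0.56  0.23 -0.47  0.33  0.63
  0.56 -0.21 -1.18 -0.35  0.21 -0.35 -0.11 -0.79 -0.55 -0.33]
sd 0.35747484168742055
```

View pics/side7.png

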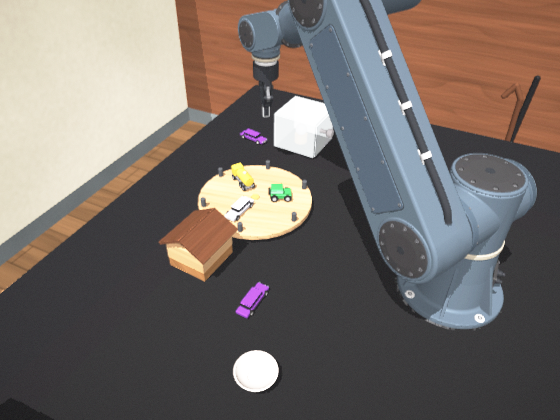

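```bash
python3 - <<'E'
from rig import ctrl
import numpy as np,pickle
f=ctrl.grab_frame("top");p=pickle.load(open("top7.pkl","rb"))
print(np.abs(f["img"].astype(int)-p["img"])[110:240,225:330].mean())
s=ctrl.observe();print(s["force"],np.abs(s["joint_vel"]).max(),s["time"])
E
```

```text
1.6956288156288157
[ 0.21164665 -0.1576386  -1.04051042] 0.00526497395881677 10.9333
```

The side view shows the limousine (240,208) facing the garage mouth, the gripper up at (266,105) and clear of everything, the dish at (256,370) and the case unchanged. The turntable is still, so I'll hand it in.

```bash
python3 -c "
from rig import ctrl
print(ctrl.finish_job())"
```

```text
the job is handed in; nothing more can be done
None
```

I turned the turntable about 179.7° counter-clockwise by pushing one post with the shut fingertips. I then lifted the gripper clear and handed the job in at about 11 s of the 72 s allowed.

- **Aim:** the limousine's own axis points at 85.1°, and its centre sits at a bearing of about 84.4° from the turntable's axis. The garage's axis measures 85.5°, give or take about 0.4°. The two limousine readings differ by about 0.7°, so it is roughly 0.4–1.1° short of dead centre. I left that small remainder because it shifts the car only a few millimetres in a 90 mm mouth.
- **Other things:** two top pictures taken one after the other showed the turntable standing still. The jeep and the tanker ride where they did, the dish and the case look unchanged, and the robot touches nothing. I judged these by eye, and the case door's angle was not measured. The wrist force read about 1 N, which is sensor noise.

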